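# Preload a spring sleeve with a shaft collar and lock it

## Task

Loosen the knurled brass set screw on the stop collar, slide the collar along its shaft against the orange-faced spring sleeve until it presses with about 10 N, and tighten the screw fully again while pressing, so that the preload stays on when you let go. Never press the sleeve with more than about 20 N, and leave the other things on the bench where they are.

Things in the scene. Friction and masses are not known exactly. Their poses are not given: they have to be found in the camera images.
- screw_grip (a point): Centre of the knurled brass head of the set screw, half-way up: an upright cylinder 22 mm in diameter, 26 mm tall, on a thin stem above the collar (centre 99 mm above the worktop, underside 86, top of the collar 68). z is up. It can be gripped from above across any diameter, and travels along the shaft with the collar.
- thumbscrew (a joint): Turn of the set screw in rad: 0 is fully tight (as it starts; a firm stop), growing as it is loosened, anticlockwise seen from above; end stop at 2.0. It turns stiffly, about 0.06 N m while loose and 0.12 N m when nearly tight, and does not visibly rise. Beyond about 0.7 the collar is free; below, the screw clamps it, the harder the nearer to 0.
- stop_collar: Dark steel collar, 36 mm in diameter, 20 mm wide along the shaft; origin on the shaft axis at mid-width, 50 mm above the worktop, below the screw. Its y axis lies along the shaft and points at the spring sleeve, z up. Clamped, it stays put; free, it slides along y only (a key stops it turning) with about 1 N of friction, and the sleeve's spring pushes it back if let go.
- shaft_rig: Fixed bench rig: aluminium base plate 90 x 280 x 12 mm with a 16 mm steel shaft along its y axis, 50 mm above the worktop, and a blue bearing block (36 mm wide, 24 mm thick along y, top 68 mm above the worktop) at the -y end. Origin under the centre of the plate, z up; same axes as the collar.
- spring_block: Fixed blue bearing block near the +y end of the shaft, 36 mm wide, 26 mm thick along y, top 68 mm above the worktop; origin under its middle, on the base plate, same axes as the collar. It carries the spring sleeve on its -y side.
- solder_reel: Solder reel, 62 mm in diameter, 40 mm tall; a bystander.
- tin_can: Metal tin, 50 mm in diameter, 44 mm tall; a bystander.
- tape_roll: Yellow tape roll, 67 mm in diameter, 19 mm tall; a bystander.
- parts_box: Clear parts box, 41 x 59 x 22 mm; a bystander.
- multimeter: Yellow and black multimeter on its back, 162 x 82 x 44 mm; a bystander.
- side_cutter: Red side cutter lying flat, 148 x 44 x 14 mm; a bystander.
- screwdriver: Red screwdriver lying flat, 145 mm long; a bystander.
- sleeve_nominal (a point): Nominal centre of the orange face (32 mm across) of the relaxed spring sleeve, which the collar's +y face meets. The true face is up to 13 mm nearer or farther along y, different each time and not measured: it has to be felt. Once touched, it yields 1 mm for about 3 N (10 N is 3 to 4 mm); travel 10 mm.

How it is judged:
On the way, in this order (a step that is already met when the one before it is completed fails the run):
1. the set screw is loosened until the collar is free, the collar still where it stood (value of joint thumbscrew above 0.75 rad and distance of stop_collar from where it was at the start of the episode below 0.01 m), for 0.1 s.
2. with the screw loose, the collar is pressed against the spring sleeve with 6 to 15 N (value of joint thumbscrew above 0.6 rad and contact force between stop_collar and spring_block between 6 and 15 N), for 0.2 s.
At the end, for the whole second after the job is handed in: The set screw is tight (within 0.25 rad of its tight stop), and the collar, at rest and let go, presses on the spring sleeve with 6 to 15 N (value of joint thumbscrew below 0.25 rad and contact force between stop_collar and spring_block between 6 and 15 N and linear speed of stop_collar below 0.005 m/s); the robot touches nothing.
It fails at once if the spring sleeve is pressed with more than 22 N (contact force between stop_collar and spring_block above 22 N).
It fails at once if a bystander is moved by more than 20 mm (distance of any of solder_reel, tin_can, tape_roll, parts_box, multimeter, side_cutter, screwdriver from where it was at the start of the episode above 0.02 m).
It also fails if it takes over 48 s, if anything falls off the work surface, if the arm or the gripper's body presses on something with over 40 N, if the wrist force passes 120 N, or if a joint passes its speed limit or range.

## Robot

A 6-joint arm with a two-finger parallel gripper is mounted at the origin on a cart in front of the work surface, level with it; the furniture and walls round the work are solid. World frame = base frame: x ahead of the robot, y to its left, z up, the work surface at z = 0. Lengths are in m, angles in rad, forces in N, time in s.
With the tool pointing down it reaches from about 0.275 to 0.825 m from the base axis. Payload 5.2 kg.
Tool frame: the origin (TCP) lies midway between the tips of the shut fingers; the grasp point (between the pads) lies grasp_offset behind it (grasp_offset is the distance from the TCP to the grasp point, in m); z points along the fingers, y is the direction in which the jaws open and shut (so a half turn about z gives the same grasp; the last joint's range is limited). The gripper opens to 93 mm and grips with 3 to 60 N. Pads are 15 mm wide; open, the fingers measure 128 mm over their backs; the gripper's body (75 mm by 188 mm) begins 65 mm behind the grasp point.
Start: joints at [-1.478, 0.259, 1.535, -0, 1.348, -0.203], TCP at [0.16, -0.526, 0.219] pointing down, gripper open.
Joint ranges: [-3.14, 3.14], [-0.91, 2.08], [0.19, 2.58], [-1.22, 4.36], [0.22, 2.71], [-3.12, 3.12]. Speed limits (rad/s): [2.57, 2.57, 3.14, 3.14, 3.14, 3.14].

## Interface

Orientations are given as a unit quaternion [x, y, z, w].
In Python, from bench import * gives the robot as it stands.
- The arm moves only by the tool servo_tool, never from a script. Its argument "increments" is a list of rows, each an object of numbers: "jaw": the closure, from -1 (fully open) to 1 (shut); "dx", "dy", "dz": the shift along the world's x, y, z in m; "ax", "ay", "az": the turn, a rotation vector about the world's x, y, z in rad. In form: [{"jaw": .., "dx": .., "dy": .., "dz": .., "ax": .., "ay": .., "az": ..}, ...]. A call has exactly 5 rows; each row is the pose to reach, as a shift and turn from the pose commanded when the call began; what a row does not reach only later rows make up. A row lasts 1/8 s, in which the tool goes at most 62.5 mm and 10.7 degrees, less where a joint would pass 70% of its speed; a pose out of reach is approached as far as the arm can. A call with a gripper value outside its range is refused whole. The fingers move at their own pace and stop on an object; "force" is the grip in N (left out, the last holds). Time passes only in rows, so rows that repeat a pose let the fingers close, or fill a call up. It gives the time, the measured TCP pose, the force and the opening at its end, in the units of the state.
- sense(): the state, without advancing time (a new reading comes with each control period).
- grab_frame(name): name is "scene" or "side" or "wrist"; returns the picture (400x640x3 uint8, blue, green, red); there is no depth.
- get_calibration(name): a dict with "intrinsics" (3x3 intrinsics, pixels), "rvec" (rotation vector, rad) and "tvec" (3), from world to camera coordinates, as OpenCV has them. Camera axes: x right, y down, z forward; pixel columns grow to the right and rows downward; lengths in m; the calibration is good to about 2 mm. The wrist camera is an equidistant fisheye: a pixel r from the principal point sees the ray r / f radians off the axis. A picture is of the moment at which its call begins: read the wrist's pose just before it. get_calibration takes no time and is no camera call; for the wrist camera it gives the pose at the moment of the call.
- job_done(): hands the job in, once; it reports no verdict.
Trained networks look in the newest picture that a camera, given by its name, has taken for a name from the list of things; names that differ only in an ending like _2 or _b are one class to them, and where a whole thing is asked for, a point or a joint stands for the part that bears it (a point fixed in the world has none). Each returns a list of dicts, best first, with "score" (0 to 1); they miss things now and then, are a little off and sometimes report something else, mostly with a low value. They report only what shows in the picture. A call takes as long as a camera call.
- outline_of(camera, name): "pixels" (400x640 bool, what is visible of it) and "rect" ([left, top, right, bottom] in pixels, round what is visible of it).
The state is a dict: "t": time; "q": joint angles; "qvel": joint speeds; "effort": joint torques, N m; "ee_pos": TCP position; "orientation": TCP orientation; "contact_force": force on the tool from outside, world axes, zero at the start; "ft_torque": the same for the moment, N m; "finger_gap": finger opening in m.
Only numpy, scipy, OpenCV 4.12 (cv2) and the standard library are available. Lean on these libraries where they do the work, as an engineer would, in place of code of your own. Each camera call takes 0.05 s, during which the arm holds its last target.

## Working session

There is one attempt and no reset: what is moved stays moved. The work goes in short steps, Python scripts to look and compute and a tool call to move; the robot and the scene stay as the last step left them, time stands still between calls to the robot, and variables do not carry over. Pictures are saved under pics/ and viewed, and the job is handed in when it is done.

Besides the shell and the picture viewer there is one more tool, called by a JSON object that holds its "name" and its "arguments", one argument or row to a line. servo_tool: Moves the arm, as the interface text tells. Its arguments: {"type":"object","properties":{"increments":{"type":"array"},"force":{"type":"number"}},"required":["increments"]}

```bash
ls; mkdir -p pics; python3 - <<'E'
from bench import *
import cv2
print(sense())
for c in ["scene","side"]:
    cv2.imwrite(f"pics/{c}0.png",grab_frame(c))
    print(c,get_calibration(c))
    for n in ["screw_grip","stop_collar","shaft_rig","spring_block"]:
        print(n,[(round(o['score'],2),o['rect']) for o in outline_of(c,n)[:3]])
E
```

```text
pics
{'t': 0.0, 'q': array([-1.47778163e+00,  2.59342144e-01,  1.53608552e+00, -1.16369330e-05,
        1.34800458e+00, -2.02788259e-01]), 'qvel': array([ 0.00038385, -0.00095154,  0.0008631 , -0.00048163, -0.00109238,
       -0.00161406]), 'effort': array([-1.74781794e-04, -4.37308216e+01, -2.83999568e+01,  7.17168907e-02,
        4.14271164e-02, -1.18377343e-04]), 'ee_pos': array([ 0.1603015 , -0.52554254,  0.2178172 ]), 'orientation': array([ 9.89081891e-01,  1.47364061e-01,  4.47942267e-05, -9.18719565e-04]), 'contact_force': array([-0.06657714,  0.1487352 , -0.04790372]), 'ft_torque': array([-0.02984743,  0.02873864, -0.00558026]), 'finger_gap': 0.09301200651349205}
scene {'intrinsics': array([[388.30305686,   0.        , 320.37059436],
       [  0.        , 388.30305686, 196.25326828],
       [  0.        ,   0.        ,   1.        ]]), 'rvec': array([ 1.07299821, -2.27712971,  1.09319345]), 'tvec': array([0.27410187, 0.31288363, 0.62600737])}
screw_grip [(0.39, [362.8, 153.2, 371.5, 162.0])]
stop_collar []
shaft_rig [(0.8, [291.0, 151.9, 371.5, 215.1])]
spring_block [(0.62, [309.5, 179.4, 333.8, 204.0])]
side {'intrinsics': array([[365.32703187,   0.        , 320.10221921],
       [  0.        , 365.32703187, 196.56515208],
       [  0.        ,   0.        ,   1.        ]]), 'rvec': array([ 2.07992461, -0.34286915,  0.16515847]), 'tvec': array([-0.47590425,  0.15774614,  0.91630966])}
screw_grip []
stop_collar [(0.61, [356.7, 233.3, 365.8, 263.4]), (0.22, [293.3, 167.9, 322.6, 202.4])]
shaft_rig [(0.83, [329.6, 218.8, 385.9, 300.2])]
spring_block [(0.74, [338.2, 210.7, 361.8, 233.5])]
```

```bash
python3 - <<'E'
import cv2
a=cv2.imread("pics/scene0.png");cv2.imwrite("pics/sc_crop.png",cv2.resize(a[120:240,250:410],None,fx=5,fy=5,interpolation=cv2.INTER_CUBIC))
a=cv2.imread("pics/side0.png");cv2.imwrite("pics/si_crop.png",cv2.resize(a[195:315,290:450],None,fx=5,fy=5,interpolation=cv2.INTER_CUBIC))
E
```

```text
(no output)
```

View pics/scene0.png

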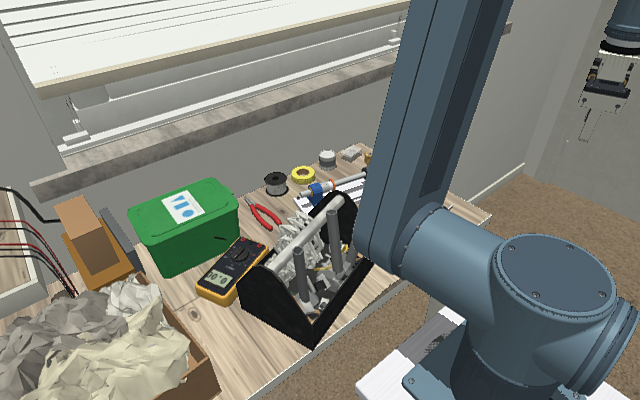

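View pics/side0.png

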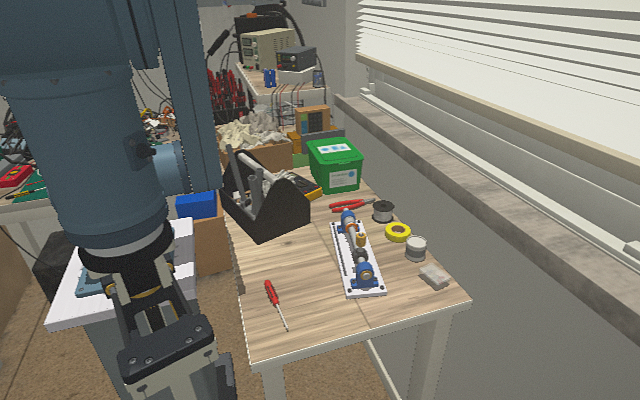

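```bash
sleep 1
```

```text
(no output)
```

View pics/sc_crop.png

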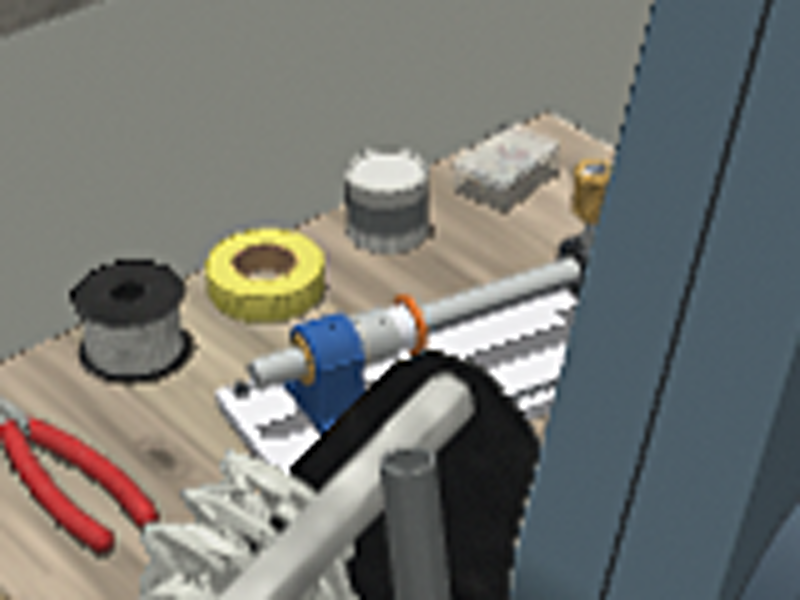

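View pics/si_crop.png

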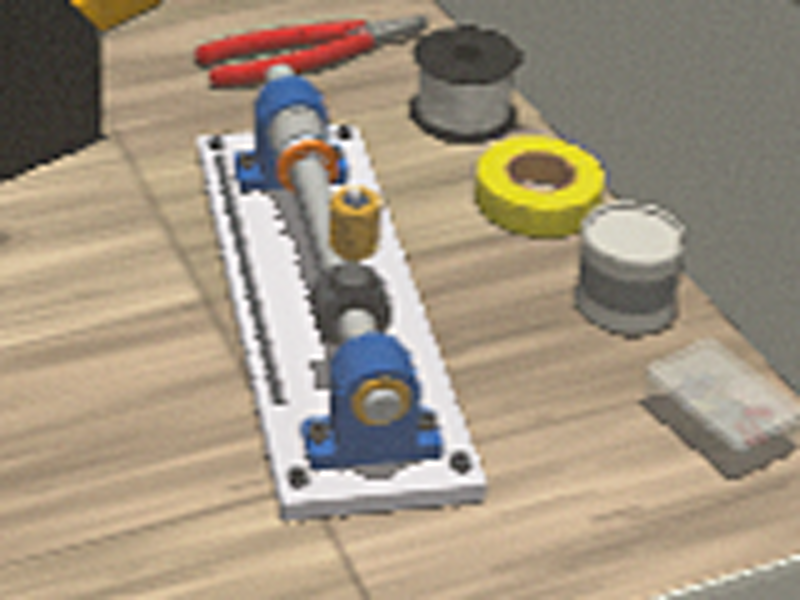

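The scene camera shows only the far part of the rig, at about (330,190); the arm hides the rest. The side camera shows all of it: screw head at about (361,240), collar at about (360,255), orange face at about (352,229), plate corners at about (347,297), (387,293), (361,221) and (329,223).

```bash
cat > h.py <<'E'
from bench import *
import numpy as np, cv2
def ray(cam,u,v):
    c=get_calibration(cam);K=np.array(c['intrinsics']);R,_=cv2.Rodrigues(np.array(c['rvec'],float));t=np.array(c['tvec'],float)
    if cam=='wrist':
        f=K[0,0];d=np.array([(u-K[0,2]),(v-K[1,2])]);r=np.hypot(*d);th=r/f
        dc=np.array([*(d/max(r,1e-9)*np.sin(th)),np.cos(th)])
    else: dc=np.linalg.inv(K)@[u,v,1]
    return -R.T@t, R.T@dc
def onz(cam,u,v,z):
    o,d=ray(cam,u,v); return o+d*(z-o[2])/d[2]
def proj(cam,P):
    c=get_calibration(cam);K=np.array(c['intrinsics']);R,_=cv2.Rodrigues(np.array(c['rvec'],float));t=np.array(c['tvec'],float)
    p=R@np.array(P)+t
    if cam=='wrist':
        r=np.hypot(p[0],p[1]);th=np.arctan2(r,p[2]);return K[:2,2]+K[0,0]*th*p[:2]/max(r,1e-9)
    q=K@p;return q[:2]/q[2]
E
python3 - <<'E'
from h import *
C=lambda u,v:(290+u/5-.4,195+v/5-.4)
for n,u,v,z in [("top",357,197,.112),("mid",355,225,.099),("bot",353,247,.086),("c1",282,507,.012),("c2",485,487,.012),("c3",357,128,.012),("c4",197,138,.012),("face",309,163,.05),("boltnear1",297,478,.014),("boltnear2",460,461,.014),("boltfar1",217,147,.014),("boltfar2",344,132,.014),("shaftend",382,404,.05)]:
    print(n,onz("side",*C(u,v),z).round(4))
print(get_calibration('wrist'))
E
```

```text
top [ 0.5211 -0.2344  0.112 ]
mid [ 0.5195 -0.2371  0.099 ]
bot [ 0.5195 -0.2359  0.086 ]
c1 [ 0.4602 -0.3036  0.012 ]
c2 [ 0.5467 -0.3215  0.012 ]
c3 [ 0.6044 -0.0515  0.012 ]
c4 [ 0.517  -0.0304  0.012 ]
face [ 0.5454 -0.1231  0.05  ]
boltnear1 [ 0.4717 -0.2918  0.014 ]
boltnear2 [ 0.5425 -0.3058  0.014 ]
boltfar1 [ 0.5235 -0.0451  0.014 ]
boltfar2 [ 0.5948 -0.0554  0.014 ]
shaftend [ 0.5078 -0.297   0.05  ]
{'intrinsics': array([[309.70691629,   0.        , 324.09341673],
       [  0.        , 309.70691629, 198.43201302],
       [  0.        ,   0.        ,   1.        ]]), 'rvec': array([-2.32023787,  1.72036265,  0.26207973]), 'tvec': array([-0.54958045, -0.0347546 ,  0.39172519])}
```

```bash
python3 - <<'E'
from h import *
import bench
print([n for n in dir(bench) if not n.startswith('__')], getattr(bench,'grasp_offset',None))
for p in [(256,243),(311,220),(232,212),(310,208)]: print(p,onz("side",*p,0).round(3))
a=cv2.imread("pics/side0.png");cv2.imwrite("pics/si_crop2.png",cv2.resize(a[130:260,200:360],None,fx=5,fy=5,interpolation=cv2.INTER_CUBIC)[:600])
o,d=ray("side",256,243);print(o)
E
```

```text
['Unreachable', 'get_calibration', 'grab_frame', 'grasp_offset', 'job_done', 'outline_of', 'sense'] 0.0188
(256, 243) [ 0.31 -0.04  0.  ]
(311, 220) [0.478 0.014 0.   ]
(232, 212) [0.267 0.136 0.   ]
(310, 208) [0.493 0.077 0.   ]
[ 0.24616199 -0.82546645  0.5907635 ]
```

View pics/si_crop2.png

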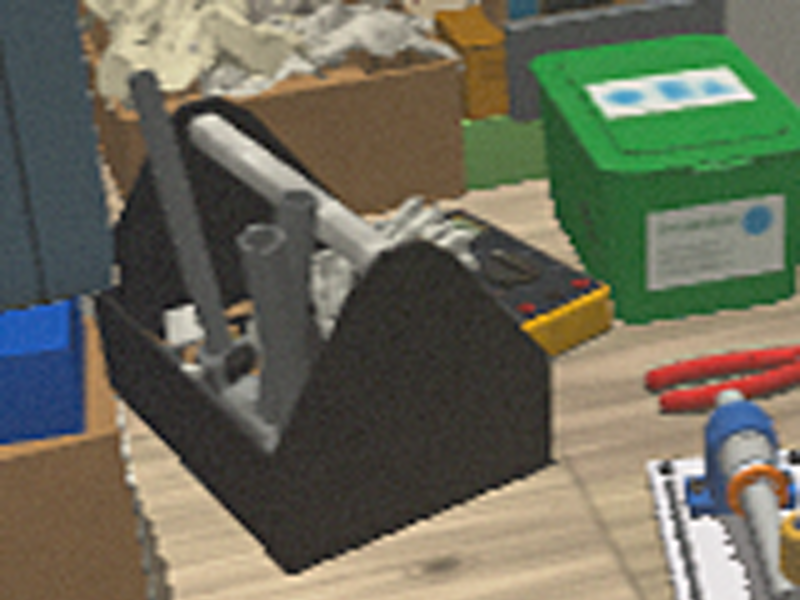

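{"name": "servo_tool", "arguments": {
  "increments": [
    {"jaw": -1,"dx": 0.036,"dy": 0.029,"dz": 0},
    {"jaw": -1,"dx": 0.08,"dy": 0.064,"dz": 0},
    {"jaw": -1,"dx": 0.125,"dy": 0.1,"dz": 0},
    {"jaw": -1,"dx": 0.17,"dy": 0.137,"dz": 0},
    {"jaw": -1,"dx": 0.215,"dy": 0.173,"dz": 0}
  ],
  "force": 50
}}

```text
invalid input at $.increments[0]: expected keys jaw, dx, dy, dz, ax, ay, az
```

{"name": "servo_tool", "arguments": {
  "increments": [
    {"jaw": -1,"dx": 0.04,"dy": 0.032,"dz": -0.005},
    {"jaw": -1,"dx": 0.08,"dy": 0.064,"dz": -0.01},
    {"jaw": -1,"dx": 0.115,"dy": 0.092,"dz": -0.01},
    {"jaw": -1,"dx": 0.14,"dy": 0.112,"dz": -0.01},
    {"jaw": -1,"dx": 0.145,"dy": 0.117,"dz": -0.01}
  ]
}}

```text
invalid input at $.increments[0]: expected keys jaw, dx, dy, dz, ax, ay, az
```

```bash
python3 - <<'E'
from h import *
s=sense();print({k:np.round(s[k],4) for k in ['t','q','ee_pos','orientation','contact_force','finger_gap']})
for n in ["wrist","side"]:
  cv2.imwrite(f"pics/{n}1.png",grab_frame(n))
  for k in ["screw_grip"]:
    r=outline_of(n,k)[:2]
    for o in r: print(n,k,o['score'],o['rect'])
print(proj('wrist',[.52,-.236,.112]),proj('side',[.52,-.236,.112]))
E
```

```text
{'t': np.float64(0.5), 'q': array([-1.4778,  0.2586,  1.535 ,  0.    ,  1.348 , -0.2028]), 'ee_pos': array([ 0.1604, -0.5261,  0.2186]), 'orientation': array([ 0.9891,  0.1473,  0.    , -0.    ]), 'contact_force': array([ 0.2237, -0.0889,  0.2958]), 'finger_gap': np.float64(0.0927)}
side screw_grip 0.65 [356.5, 233.8, 364.9, 249.9]
[ 176.21748844 -153.29918087] [360.81726643 234.50562656]
```

View pics/wrist1.png

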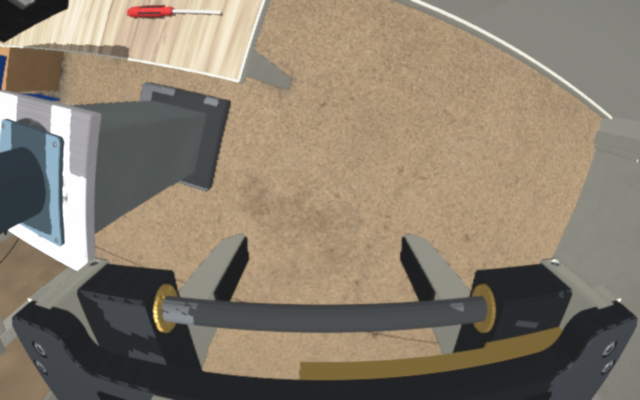

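The calls were refused because every row needs all seven keys. I'm resending with them filled in.

{"name": "servo_tool", "arguments": {
  "increments": [
    {"jaw": -1,"dx": 0.036,"dy": 0.029,"dz": 0,"ax": 0,"ay": 0,"az": 0},
    {"jaw": -1,"dx": 0.08,"dy": 0.064,"dz": 0,"ax": 0,"ay": 0,"az": 0},
    {"jaw": -1,"dx": 0.125,"dy": 0.1,"dz": 0,"ax": 0,"ay": 0,"az": 0},
    {"jaw": -1,"dx": 0.17,"dy": 0.137,"dz": 0,"ax": 0,"ay": 0,"az": 0},
    {"jaw": -1,"dx": 0.215,"dy": 0.173,"dz": 0,"ax": 0,"ay": 0,"az": 0}
  ],
  "force": 50
}}

```text
t: 1.32
ee_pos: [0.3766, -0.3519, 0.2189]
orientation: [0.989, 0.147, 0.0, 0.0]
contact_force: [1.0, -0.3, 0.3]
finger_gap: 0.0928
```

{"name": "servo_tool", "arguments": {
  "increments": [
    {"jaw": -1,"dx": 0.04,"dy": 0.032,"dz": -0.005,"ax": 0,"ay": 0,"az": 0},
    {"jaw": -1,"dx": 0.08,"dy": 0.064,"dz": -0.01,"ax": 0,"ay": 0,"az": 0},
    {"jaw": -1,"dx": 0.115,"dy": 0.092,"dz": -0.01,"ax": 0,"ay": 0,"az": 0},
    {"jaw": -1,"dx": 0.14,"dy": 0.112,"dz": -0.01,"ax": 0,"ay": 0,"az": 0},
    {"jaw": -1,"dx": 0.145,"dy": 0.117,"dz": -0.01,"ax": 0,"ay": 0,"az": 0}
  ]
}}

```text
t: 1.95
ee_pos: [0.5215, -0.2347, 0.2085]
orientation: [0.989, 0.149, 0.0, -0.0]
contact_force: [-0.5, -0.5, 0.3]
finger_gap: 0.0933
```

```bash
python3 - <<'E'
from h import *
s=sense();print({k:np.round(s[k],4) for k in ['t','q','ee_pos','orientation','contact_force','finger_gap']})
for n in ["wrist","side"]:
  cv2.imwrite(f"pics/{n}2.png",grab_frame(n))
  for k in ["screw_grip"]:
    r=outline_of(n,k)[:2]
    for o in r: print(n,k,o['score'],o['rect'])
print(proj('wrist',[.52,-.236,.112]),proj('side',[.52,-.236,.112]))
E
```

```text
{'t': np.float64(1.95), 'q': array([-6.1800e-01,  3.0460e-01,  1.4973e+00,  2.0000e-04,  1.3398e+00,
        6.5420e-01]), 'ee_pos': array([ 0.5215, -0.2347,  0.2085]), 'orientation': array([ 9.889e-01,  1.487e-01,  1.000e-04, -1.000e-04]), 'contact_force': array([-0.4507, -0.4942,  0.3489]), 'finger_gap': np.float64(0.0933)}
wrist screw_grip 0.64 [311.5, 179.5, 333.7, 212.7]
wrist screw_grip 0.47 [305.0, 166.9, 336.5, 211.3]
side screw_grip 0.52 [355.4, 234.9, 366.1, 251.9]
[323.71985244 198.82506582] [360.81726643 234.50562656]
```

View pics/wrist2.png

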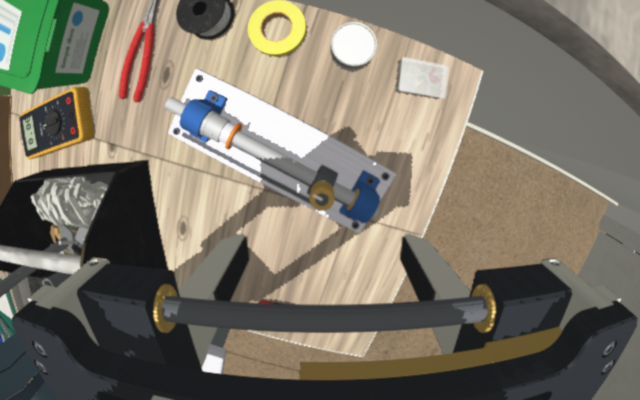

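```bash
python3 - <<'E'
from h import *
a=cv2.imread("pics/wrist2.png");cv2.imwrite("pics/w2c.png",cv2.resize(a[80:240,160:400],None,fx=3.3,fy=3.3,interpolation=cv2.INTER_CUBIC))
cv2.imwrite("pics/w2d.png",cv2.resize(a[165:225,290:370],None,fx=9,fy=9,interpolation=cv2.INTER_CUBIC))
E
```

```text
(no output)
```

View pics/w2c.png

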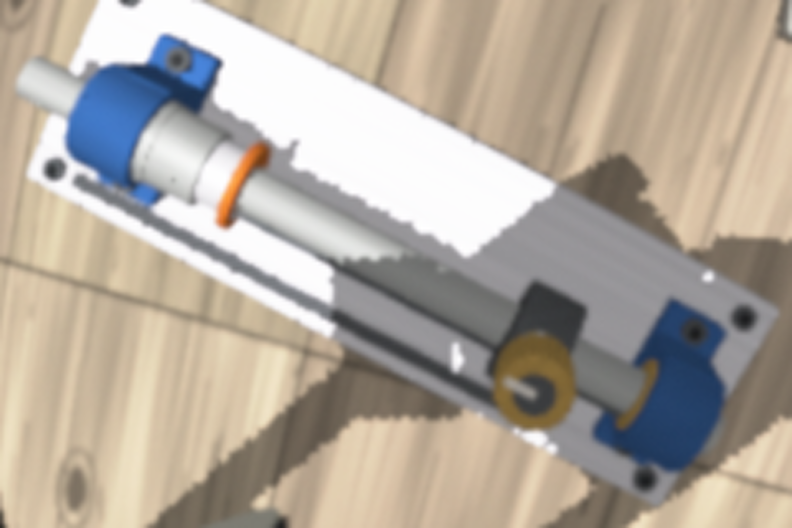

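View pics/w2d.png

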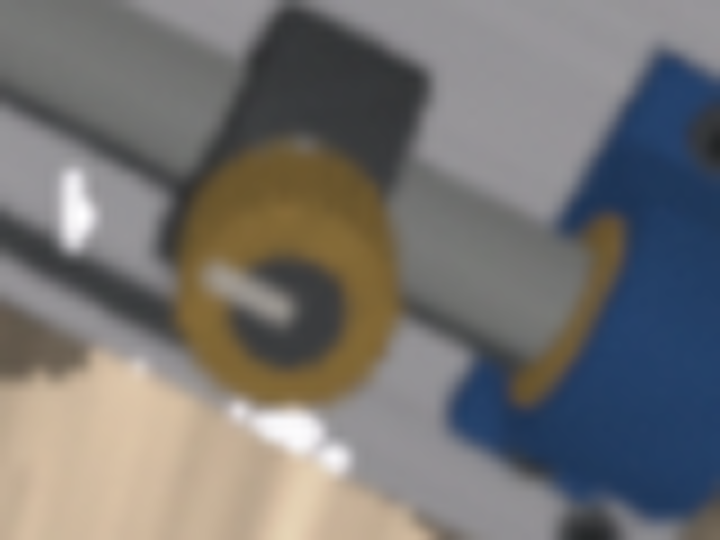

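The wrist view shows the screw-head top centred at about (321.6,197.9) and the orange face at about (233.6,136). The white pointer line on the head marks the screw angle.

```bash
python3 - <<'E'
from h import *
C=lambda u,v:(160+u/3.3-.35,80+v/3.3-.35)
print("screw",onz('wrist',321.6,197.9,.112))
print("face",onz('wrist',*C(243,185),.05))
for u,v,z in [(55,168,.014),(645,480,.014),(744,318,.014),(130,0,.014)]: print(onz('wrist',*C(u,v),z))
print(get_calibration('wrist'))
E
```

```text
screw [ 0.52027695 -0.23395546  0.112     ]
face [ 0.54117657 -0.12801558  0.05      ]
[ 0.52265618 -0.04258874  0.014     ]
[ 0.46889181 -0.29253711  0.014     ]
[ 0.53972351 -0.30729541  0.014     ]
[ 0.5906328  -0.05799267  0.014     ]
{'intrinsics': array([[309.70691629,   0.        , 324.09341673],
       [  0.        , 309.70691629, 198.43201302],
       [  0.        ,   0.        ,   1.        ]]), 'rvec': array([-2.31928435,  1.72064753,  0.26246588]), 'tvec': array([-0.37688349,  0.37680295,  0.50923496])}
```

{"name": "servo_tool", "arguments": {
  "increments": [
    {"jaw": -1,"dx": -0.001,"dy": 0,"dz": -0.03,"ax": 0,"ay": 0,"az": 0},
    {"jaw": -1,"dx": -0.0015,"dy": 0,"dz": -0.065,"ax": 0,"ay": 0,"az": 0},
    {"jaw": -1,"dx": -0.0015,"dy": 0,"dz": -0.1,"ax": 0,"ay": 0,"az": 0},
    {"jaw": -1,"dx": -0.0015,"dy": 0,"dz": -0.125,"ax": 0,"ay": 0,"az": 0},
    {"jaw": -1,"dx": -0.0015,"dy": 0,"dz": -0.125,"ax": 0,"ay": 0,"az": 0}
  ]
}}

```text
t: 2.78
ee_pos: [0.5166, -0.2363, 0.0819]
orientation: [0.989, 0.146, -0.002, -0.001]
contact_force: [0.5, -0.5, -0.3]
finger_gap: 0.0933
```

{"name": "servo_tool", "arguments": {
  "increments": [
    {"jaw": 1,"dx": 0,"dy": 0,"dz": 0,"ax": 0,"ay": 0,"az": 0},
    {"jaw": 1,"dx": 0,"dy": 0,"dz": 0,"ax": 0,"ay": 0,"az": 0},
    {"jaw": 1,"dx": 0,"dy": 0,"dz": 0,"ax": 0,"ay": 0,"az": 0},
    {"jaw": 1,"dx": 0,"dy": 0,"dz": 0,"ax": 0,"ay": 0,"az": 0},
    {"jaw": 1,"dx": 0,"dy": 0,"dz": 0,"ax": 0,"ay": 0,"az": 0}
  ],
  "force": 10
}}

```text
t: 3.4
ee_pos: [0.519, -0.2361, 0.0839]
orientation: [0.989, 0.147, 0.0, 0.0]
contact_force: [-0.1, -0.5, -0.4]
finger_gap: 0.0477
```

{"name": "servo_tool", "arguments": {
  "increments": [
    {"jaw": 1,"dx": 0,"dy": 0,"dz": 0,"ax": 0,"ay": 0,"az": 0},
    {"jaw": 1,"dx": 0,"dy": 0,"dz": 0,"ax": 0,"ay": 0,"az": 0},
    {"jaw": 1,"dx": 0,"dy": 0,"dz": 0,"ax": 0,"ay": 0,"az": 0},
    {"jaw": 1,"dx": 0,"dy": 0,"dz": 0,"ax": 0,"ay": 0,"az": 0},
    {"jaw": 1,"dx": 0,"dy": 0,"dz": 0,"ax": 0,"ay": 0,"az": 0}
  ],
  "force": 10
}}

```text
t: 4.03
ee_pos: [0.518, -0.2338, 0.0836]
orientation: [0.989, 0.147, -0.001, -0.002]
contact_force: [-1.8, 6.1, 4.2]
finger_gap: 0.0216
```

{"name": "servo_tool", "arguments": {
  "increments": [
    {"jaw": 1,"dx": -0.0005,"dy": 0.0012,"dz": 0,"ax": 0,"ay": 0,"az": 0},
    {"jaw": 1,"dx": -0.001,"dy": 0.0023,"dz": 0,"ax": 0,"ay": 0,"az": 0},
    {"jaw": 1,"dx": -0.001,"dy": 0.0023,"dz": 0,"ax": 0,"ay": 0,"az": 0},
    {"jaw": 1,"dx": -0.001,"dy": 0.0023,"dz": 0,"ax": 0,"ay": 0,"az": 0},
    {"jaw": 1,"dx": -0.001,"dy": 0.0023,"dz": 0,"ax": 0,"ay": 0,"az": 0}
  ],
  "force": 50
}}

```text
t: 4.65
ee_pos: [0.5179, -0.2336, 0.0836]
orientation: [0.989, 0.147, 0.0, -0.0]
contact_force: [1.3, 4.4, 0.5]
finger_gap: 0.0209
```

{"name": "servo_tool", "arguments": {
  "increments": [
    {"jaw": 1,"dx": 0,"dy": 0,"dz": 0,"ax": 0,"ay": 0,"az": 0.14},
    {"jaw": 1,"dx": 0,"dy": 0,"dz": 0,"ax": 0,"ay": 0,"az": 0.28},
    {"jaw": 1,"dx": 0,"dy": 0,"dz": 0,"ax": 0,"ay": 0,"az": 0.42},
    {"jaw": 1,"dx": 0,"dy": 0,"dz": 0,"ax": 0,"ay": 0,"az": 0.56},
    {"jaw": 1,"dx": 0,"dy": 0,"dz": 0,"ax": 0,"ay": 0,"az": 0.7}
  ]
}}

```text
t: 5.28
ee_pos: [0.5191, -0.2351, 0.0836]
orientation: [0.878, 0.479, 0.001, 0.002]
contact_force: [4.8, -0.7, -4.2]
finger_gap: 0.0209
```

{"name": "servo_tool", "arguments": {
  "increments": [
    {"jaw": 1,"dx": 0,"dy": 0,"dz": 0,"ax": 0,"ay": 0,"az": 0.14},
    {"jaw": 1,"dx": 0,"dy": 0,"dz": 0,"ax": 0,"ay": 0,"az": 0.28},
    {"jaw": 1,"dx": 0,"dy": 0,"dz": 0,"ax": 0,"ay": 0,"az": 0.42},
    {"jaw": 1,"dx": 0,"dy": 0,"dz": 0,"ax": 0,"ay": 0,"az": 0.5},
    {"jaw": 1,"dx": 0,"dy": 0,"dz": 0,"ax": 0,"ay": 0,"az": 0.5}
  ]
}}

```text
t: 5.9
ee_pos: [0.5204, -0.2355, 0.0836]
orientation: [0.733, 0.68, 0.001, 0.003]
contact_force: [7.1, -0.9, -8.3]
finger_gap: 0.0212
```

```bash
python3 - <<'E'
from h import *
s=sense();print({k:np.round(s[k],4) for k in ['t','q','ee_pos','orientation','contact_force','ft_torque','finger_gap']})
f=grab_frame('wrist');cv2.imwrite("pics/w3.png",f)
E
```

```text
{'t': np.float64(5.9), 'q': array([-6.2060e-01,  4.1540e-01,  1.6646e+00,  7.0000e-04,  1.0556e+00,
       -5.4630e-01]), 'ee_pos': array([ 0.5204, -0.2355,  0.0836]), 'orientation': array([0.733 , 0.6802, 0.0009, 0.0028]), 'contact_force': array([ 7.0706, -0.9371, -8.3462]), 'ft_torque': array([-0.1462, -1.6636,  0.0523]), 'finger_gap': np.float64(0.0212)}
```

View pics/w3.png

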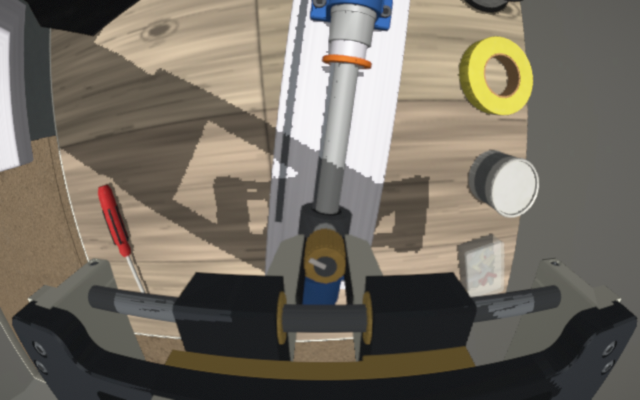

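{"name": "servo_tool", "arguments": {
  "increments": [
    {"jaw": 1,"dx": 0.002,"dy": 0,"dz": -0.001,"ax": 0,"ay": 0,"az": 0},
    {"jaw": 1,"dx": 0.0045,"dy": 0.01,"dz": -0.001,"ax": 0,"ay": 0,"az": 0},
    {"jaw": 1,"dx": 0.0065,"dy": 0.02,"dz": -0.001,"ax": 0,"ay": 0,"az": 0},
    {"jaw": 1,"dx": 0.0085,"dy": 0.03,"dz": -0.001,"ax": 0,"ay": 0,"az": 0},
    {"jaw": 1,"dx": 0.0085,"dy": 0.03,"dz": -0.001,"ax": 0,"ay": 0,"az": 0}
  ]
}}

```text
t: 6.58
ee_pos: [0.5275, -0.2027, 0.0834]
orientation: [0.733, 0.68, 0.001, 0.001]
contact_force: [2.5, 0.8, 4.9]
finger_gap: 0.0209
```

{"name": "servo_tool", "arguments": {
  "increments": [
    {"jaw": 1,"dx": 0.0026,"dy": 0.01,"dz": 0.0005,"ax": 0,"ay": 0,"az": 0},
    {"jaw": 1,"dx": 0.0047,"dy": 0.02,"dz": 0.0005,"ax": 0,"ay": 0,"az": 0},
    {"jaw": 1,"dx": 0.0068,"dy": 0.03,"dz": 0.0005,"ax": 0,"ay": 0,"az": 0},
    {"jaw": 1,"dx": 0.0084,"dy": 0.038,"dz": 0.0005,"ax": 0,"ay": 0,"az": 0},
    {"jaw": 1,"dx": 0.0084,"dy": 0.038,"dz": 0.0005,"ax": 0,"ay": 0,"az": 0}
  ]
}}

```text
t: 7.2
ee_pos: [0.5354, -0.1644, 0.0834]
orientation: [0.733, 0.68, 0.001, 0.0]
contact_force: [2.4, 1.2, 5.7]
finger_gap: 0.0213
```

```bash
python3 - <<'E'
from h import *
s=sense();print({k:np.round(s[k],4) for k in ['t','ee_pos','contact_force','ft_torque','finger_gap']})
f=grab_frame('wrist');cv2.imwrite("pics/w4.png",cv2.resize(f[120:300,220:440],None,fx=3,fy=3,interpolation=cv2.INTER_CUBIC))
E
```

```text
{'t': np.float64(7.2), 'ee_pos': array([ 0.5354, -0.1644,  0.0834]), 'contact_force': array([2.3617, 1.1744, 5.6874]), 'ft_torque': array([ 0.0432, -0.5352, -0.005 ]), 'finger_gap': np.float64(0.0213)}
```

View pics/w4.png

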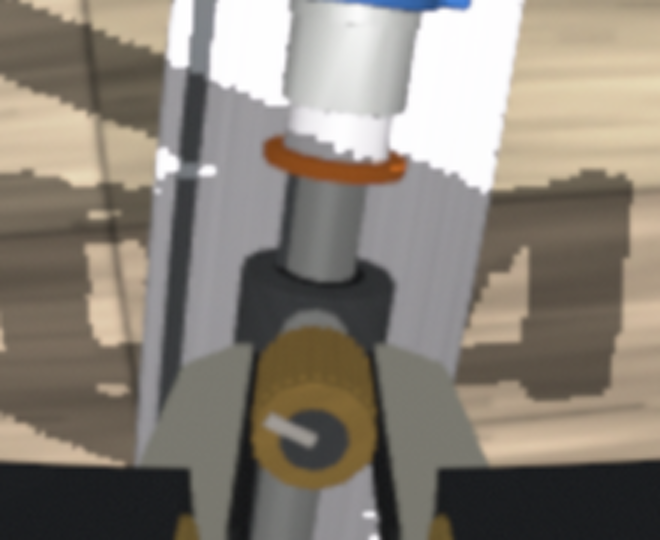

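```bash
python3 - <<'E'
from h import *
C=lambda u,v:(220+u/3-.33,120+v/3-.33)
a=onz('wrist',*C(317.5,275),.05);b=onz('wrist',*C(334.5,158.5),.05);print(a,b,np.linalg.norm(a-b))
print(onz('wrist',*C(313,432),.112))
E
```

```text
[ 0.53653478 -0.15274451  0.05      ] [ 0.54224904 -0.12608085  0.05      ] 0.027269091494917505
[ 0.53507772 -0.15861446  0.112     ]
```

The gap between the collar face, at about (326,211), and the orange face, at about (331,172), is roughly 27 mm. I'll slide 18 mm more and then feel for contact.

{"name": "servo_tool", "arguments": {
  "increments": [
    {"jaw": 1,"dx": 0.0015,"dy": 0.004,"dz": 0.001,"ax": 0,"ay": 0,"az": 0},
    {"jaw": 1,"dx": 0.0025,"dy": 0.008,"dz": 0.001,"ax": 0,"ay": 0,"az": 0},
    {"jaw": 1,"dx": 0.0035,"dy": 0.012,"dz": 0.001,"ax": 0,"ay": 0,"az": 0},
    {"jaw": 1,"dx": 0.0045,"dy": 0.017,"dz": 0.001,"ax": 0,"ay": 0,"az": 0},
    {"jaw": 1,"dx": 0.0045,"dy": 0.017,"dz": 0.001,"ax": 0,"ay": 0,"az": 0}
  ]
}}

```text
t: 7.88
ee_pos: [0.5389, -0.1477, 0.0836]
orientation: [0.733, 0.68, 0.0, -0.001]
contact_force: [2.3, 0.8, -4.8]
finger_gap: 0.0213
```

{"name": "servo_tool", "arguments": {
  "increments": [
    {"jaw": 1,"dx": 0.0004,"dy": 0.002,"dz": 0,"ax": 0,"ay": 0,"az": 0},
    {"jaw": 1,"dx": 0.0008,"dy": 0.004,"dz": 0,"ax": 0,"ay": 0,"az": 0},
    {"jaw": 1,"dx": 0.0008,"dy": 0.004,"dz": 0,"ax": 0,"ay": 0,"az": 0},
    {"jaw": 1,"dx": 0.0008,"dy": 0.004,"dz": 0,"ax": 0,"ay": 0,"az": 0},
    {"jaw": 1,"dx": 0.0008,"dy": 0.004,"dz": 0,"ax": 0,"ay": 0,"az": 0}
  ]
}}

```text
t: 8.5
ee_pos: [0.5396, -0.1444, 0.0836]
orientation: [0.733, 0.68, -0.0, -0.001]
contact_force: [1.5, 0.2, -9.8]
finger_gap: 0.021
```

{"name": "servo_tool", "arguments": {
  "increments": [
    {"jaw": 1,"dx": 0.0002,"dy": 0.001,"dz": -0.0008,"ax": 0,"ay": 0,"az": 0},
    {"jaw": 1,"dx": 0.0006,"dy": 0.003,"dz": -0.0008,"ax": 0,"ay": 0,"az": 0},
    {"jaw": 1,"dx": 0.0006,"dy": 0.003,"dz": -0.0008,"ax": 0,"ay": 0,"az": 0},
    {"jaw": 1,"dx": 0.0006,"dy": 0.003,"dz": -0.0008,"ax": 0,"ay": 0,"az": 0},
    {"jaw": 1,"dx": 0.0006,"dy": 0.003,"dz": -0.0008,"ax": 0,"ay": 0,"az": 0}
  ]
}}

```text
t: 9.12
ee_pos: [0.5403, -0.1416, 0.0835]
orientation: [0.733, 0.68, -0.0, -0.0]
contact_force: [-3.3, 1.3, -0.8]
finger_gap: 0.021
```

{"name": "servo_tool", "arguments": {
  "increments": [
    {"jaw": 1,"dx": 0.0,"dy": 0.001,"dz": 0,"ax": 0,"ay": 0,"az": 0},
    {"jaw": 1,"dx": 0.0,"dy": 0.002,"dz": 0,"ax": 0,"ay": 0,"az": 0},
    {"jaw": 1,"dx": 0.0,"dy": 0.002,"dz": 0,"ax": 0,"ay": 0,"az": 0},
    {"jaw": 1,"dx": 0.0,"dy": 0.002,"dz": 0,"ax": 0,"ay": 0,"az": 0},
    {"jaw": 1,"dx": 0.0,"dy": 0.002,"dz": 0,"ax": 0,"ay": 0,"az": 0}
  ]
}}

```text
t: 9.75
ee_pos: [0.5407, -0.14, 0.0835]
orientation: [0.733, 0.68, -0.0, 0.0]
contact_force: [-3.9, -0.8, 1.2]
finger_gap: 0.0211
```

{"name": "servo_tool", "arguments": {
  "increments": [
    {"jaw": 1,"dx": 0.0002,"dy": 0.001,"dz": 0,"ax": 0,"ay": 0,"az": 0},
    {"jaw": 1,"dx": 0.0004,"dy": 0.002,"dz": 0,"ax": 0,"ay": 0,"az": 0},
    {"jaw": 1,"dx": 0.0004,"dy": 0.002,"dz": 0,"ax": 0,"ay": 0,"az": 0},
    {"jaw": 1,"dx": 0.0004,"dy": 0.002,"dz": 0,"ax": 0,"ay": 0,"az": 0},
    {"jaw": 1,"dx": 0.0004,"dy": 0.002,"dz": 0,"ax": 0,"ay": 0,"az": 0}
  ]
}}

```text
t: 10.38
ee_pos: [0.5409, -0.1387, 0.0835]
orientation: [0.733, 0.68, -0.001, 0.0]
contact_force: [-4.1, -3.8, -0.1]
finger_gap: 0.0209
```

{"name": "servo_tool", "arguments": {
  "increments": [
    {"jaw": 1,"dx": -0.0005,"dy": 0.001,"dz": 0,"ax": 0,"ay": 0,"az": 0},
    {"jaw": 1,"dx": -0.0008,"dy": 0.002,"dz": 0,"ax": 0,"ay": 0,"az": 0},
    {"jaw": 1,"dx": -0.0008,"dy": 0.002,"dz": 0,"ax": 0,"ay": 0,"az": 0},
    {"jaw": 1,"dx": -0.0008,"dy": 0.002,"dz": 0,"ax": 0,"ay": 0,"az": 0},
    {"jaw": 1,"dx": -0.0008,"dy": 0.002,"dz": 0,"ax": 0,"ay": 0,"az": 0}
  ]
}}

```text
t: 11.0
ee_pos: [0.541, -0.1378, 0.0836]
orientation: [0.733, 0.68, -0.0, 0.002]
contact_force: [-2.7, -6.4, -2.3]
finger_gap: 0.0211
```

```bash
python3 - <<'E'
from h import *
s=sense();print({k:np.round(s[k],4) for k in ['t','ee_pos','contact_force','ft_torque','finger_gap']}, s['contact_force']@np.array([.205,.979,0]))
f=grab_frame('wrist');cv2.imwrite("pics/w5.png",cv2.resize(f[120:300,220:440],None,fx=3,fy=3,interpolation=cv2.INTER_CUBIC))
E
```

```text
{'t': np.float64(11.0), 'ee_pos': array([ 0.541 , -0.1378,  0.0836]), 'contact_force': array([-2.7391, -6.3815, -2.2697]), 'ft_torque': array([-1.3373,  0.5073, -0.0043]), 'finger_gap': np.float64(0.0211)} -6.809036626798688
```

View pics/w5.png

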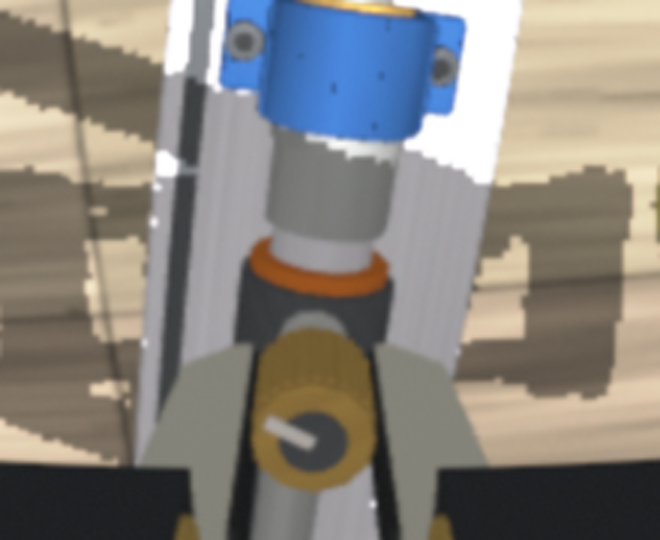

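The picture shows the collar seated against the orange face. I'll add a little more press.

{"name": "servo_tool", "arguments": {
  "increments": [
    {"jaw": 1,"dx": -0.0003,"dy": 0.001,"dz": 0,"ax": 0,"ay": 0,"az": 0},
    {"jaw": 1,"dx": -0.0003,"dy": 0.002,"dz": 0,"ax": 0,"ay": 0,"az": 0},
    {"jaw": 1,"dx": -0.0003,"dy": 0.003,"dz": 0,"ax": 0,"ay": 0,"az": 0},
    {"jaw": 1,"dx": -0.0003,"dy": 0.003,"dz": 0,"ax": 0,"ay": 0,"az": 0},
    {"jaw": 1,"dx": -0.0003,"dy": 0.003,"dz": 0,"ax": 0,"ay": 0,"az": 0}
  ]
}}

```text
t: 11.68
ee_pos: [0.5413, -0.1362, 0.0836]
orientation: [0.733, 0.68, -0.001, 0.003]
contact_force: [-1.4, -10.4, -5.1]
finger_gap: 0.0215
```

{"name": "servo_tool", "arguments": {
  "increments": [
    {"jaw": 1,"dx": 0,"dy": 0,"dz": 0,"ax": 0,"ay": 0,"az": 0},
    {"jaw": 1,"dx": 0,"dy": 0,"dz": 0,"ax": 0,"ay": 0,"az": 0},
    {"jaw": 1,"dx": 0,"dy": 0,"dz": 0,"ax": 0,"ay": 0,"az": 0},
    {"jaw": 1,"dx": 0,"dy": 0,"dz": 0,"ax": 0,"ay": 0,"az": 0},
    {"jaw": 1,"dx": 0,"dy": 0,"dz": 0,"ax": 0,"ay": 0,"az": 0}
  ]
}}

```text
t: 12.3
ee_pos: [0.5413, -0.1362, 0.0836]
orientation: [0.733, 0.68, -0.001, 0.003]
contact_force: [-1.8, -11.5, -5.2]
finger_gap: 0.021
```

```bash
python3 - <<'E'
from h import *
s=sense();print({k:np.round(s[k],4) for k in ['t','q','ee_pos','contact_force','ft_torque','finger_gap']}, s['contact_force']@np.array([.205,.979,0]))
E
```

```text
{'t': np.float64(12.3), 'q': array([-0.4439,  0.3961,  1.6959, -0.0043,  1.0448, -0.3668]), 'ee_pos': array([ 0.5413, -0.1362,  0.0836]), 'contact_force': array([ -1.8334, -11.4818,  -5.2082]), 'ft_torque': array([-2.1357,  0.3014, -0.0196]), 'finger_gap': np.float64(0.021)} -11.616509872219945
```

{"name": "servo_tool", "arguments": {
  "increments": [
    {"jaw": 1,"dx": 0,"dy": 0,"dz": 0,"ax": 0,"ay": 0,"az": -0.12},
    {"jaw": 1,"dx": 0,"dy": 0,"dz": 0,"ax": 0,"ay": 0,"az": -0.24},
    {"jaw": 1,"dx": 0,"dy": 0,"dz": 0,"ax": 0,"ay": 0,"az": -0.36},
    {"jaw": 1,"dx": 0,"dy": 0,"dz": 0,"ax": 0,"ay": 0,"az": -0.42},
    {"jaw": 1,"dx": 0,"dy": 0,"dz": 0,"ax": 0,"ay": 0,"az": -0.42}
  ]
}}

```text
t: 12.92
ee_pos: [0.5402, -0.1359, 0.0835]
orientation: [0.859, 0.512, -0.001, 0.002]
contact_force: [-5.1, -11.1, -2.5]
finger_gap: 0.0209
```

```bash
python3 - <<'E'
from h import *
s=sense();print({k:np.round(s[k],4) for k in ['t','q','ee_pos','contact_force','ft_torque','finger_gap']}, s['contact_force']@np.array([.205,.979,0]))
E
```

```text
{'t': np.float64(12.925), 'q': array([-0.444 ,  0.3957,  1.6967, -0.0046,  1.0466,  0.054 ]), 'ee_pos': array([ 0.5402, -0.1359,  0.0835]), 'contact_force': array([ -5.1386, -11.0541,  -2.4696]), 'ft_torque': array([-2.0023,  0.9269, -0.1248]), 'finger_gap': np.float64(0.0209)} -11.875360104483384
```

{"name": "servo_tool", "arguments": {
  "increments": [
    {"jaw": 1,"dx": -0.0008,"dy": 0,"dz": 0,"ax": 0,"ay": 0,"az": -0.1},
    {"jaw": 1,"dx": -0.0008,"dy": 0,"dz": 0,"ax": 0,"ay": 0,"az": -0.2},
    {"jaw": 1,"dx": -0.0008,"dy": 0,"dz": 0,"ax": 0,"ay": 0,"az": -0.3},
    {"jaw": 1,"dx": -0.0008,"dy": 0,"dz": 0,"ax": 0,"ay": 0,"az": -0.4},
    {"jaw": 1,"dx": -0.0008,"dy": 0,"dz": 0,"ax": 0,"ay": 0,"az": -0.4}
  ]
}}

```text
t: 13.55
ee_pos: [0.5392, -0.1352, 0.0836]
orientation: [0.944, 0.331, -0.0, 0.002]
contact_force: [-5.0, -9.4, -1.3]
finger_gap: 0.021
```

{"name": "servo_tool", "arguments": {
  "increments": [
    {"jaw": 1,"dx": 0,"dy": 0,"dz": 0,"ax": 0,"ay": 0,"az": -0.1},
    {"jaw": 1,"dx": 0,"dy": 0,"dz": 0,"ax": 0,"ay": 0,"az": -0.2},
    {"jaw": 1,"dx": 0,"dy": 0,"dz": 0,"ax": 0,"ay": 0,"az": -0.3},
    {"jaw": 1,"dx": 0,"dy": 0,"dz": 0,"ax": 0,"ay": 0,"az": -0.36},
    {"jaw": 1,"dx": 0,"dy": 0,"dz": 0,"ax": 0,"ay": 0,"az": -0.36}
  ]
}}

```text
t: 14.18
ee_pos: [0.5388, -0.1344, 0.0836]
orientation: [0.988, 0.157, -0.0, 0.001]
contact_force: [-6.5, -6.2, 1.0]
finger_gap: 0.0211
```

```bash
python3 - <<'E'
from h import *
s=sense();print({k:np.round(s[k],4) for k in ['t','q','ee_pos','orientation','contact_force','ft_torque','finger_gap']}, s['contact_force']@np.array([.205,.979,0]))
o=s['orientation'];print("turn",2*np.arctan2(o[1],o[0]))
f=grab_frame('wrist');cv2.imwrite("pics/w6.png",f)
E
```

```text
{'t': np.float64(14.175), 'q': array([-0.4436,  0.3939,  1.6995, -0.0029,  1.0477,  0.8134]), 'ee_pos': array([ 0.5388, -0.1344,  0.0836]), 'orientation': array([ 9.876e-01,  1.570e-01, -5.000e-04,  1.200e-03]), 'contact_force': array([-6.4507, -6.1535,  0.9685]), 'ft_torque': array([-1.1581,  1.216 , -0.0152]), 'finger_gap': np.float64(0.0211)} -7.346686074893484
turn 0.3152305415718514
```

View pics/w6.png

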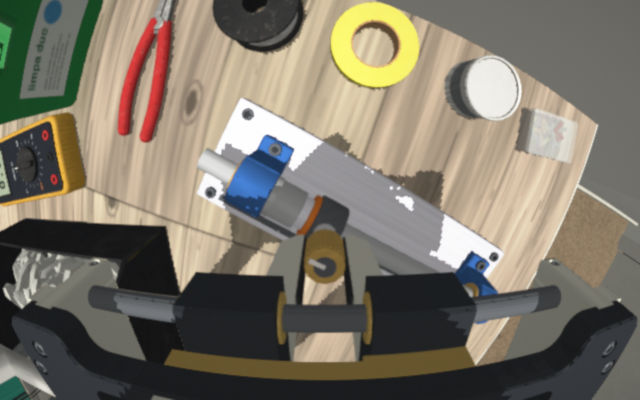

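{"name": "servo_tool", "arguments": {
  "increments": [
    {"jaw": 1,"dx": 0,"dy": 0,"dz": 0,"ax": 0,"ay": 0,"az": -0.05},
    {"jaw": 1,"dx": 0,"dy": 0,"dz": 0,"ax": 0,"ay": 0,"az": -0.1},
    {"jaw": 1,"dx": 0,"dy": 0,"dz": 0,"ax": 0,"ay": 0,"az": -0.12},
    {"jaw": 1,"dx": 0,"dy": 0,"dz": 0,"ax": 0,"ay": 0,"az": -0.12},
    {"jaw": 1,"dx": 0,"dy": 0,"dz": 0,"ax": 0,"ay": 0,"az": -0.12}
  ]
}}

```text
t: 14.85
ee_pos: [0.5392, -0.134, 0.0836]
orientation: [0.995, 0.098, -0.0, 0.001]
contact_force: [-4.7, -5.0, 0.2]
finger_gap: 0.0211
```

```bash
python3 - <<'E'
from h import *
s=sense();print({k:np.round(s[k],4) for k in ['t','ee_pos','orientation','contact_force','ft_torque','finger_gap']}, s['contact_force']@np.array([.205,.979,0]))
o=s['orientation'];print("turn",2*np.arctan2(o[1],o[0]))
E
```

```text
{'t': np.float64(14.85), 'ee_pos': array([ 0.5392, -0.134 ,  0.0836]), 'orientation': array([ 0.9952,  0.0983, -0.    ,  0.0011]), 'contact_force': array([-4.7437, -4.9721,  0.2242]), 'ft_torque': array([-0.8411,  0.8769,  0.5388]), 'finger_gap': np.float64(0.0211)} -5.840110329820405
turn 0.19697316623684372
```

{"name": "servo_tool", "arguments": {
  "increments": [
    {"jaw": 1,"dx": 0,"dy": 0,"dz": 0,"ax": 0,"ay": 0,"az": 0.04},
    {"jaw": 1,"dx": 0,"dy": -0.001,"dz": 0,"ax": 0,"ay": 0,"az": 0.07},
    {"jaw": -0.5,"dx": 0,"dy": -0.001,"dz": 0,"ax": 0,"ay": 0,"az": 0.07},
    {"jaw": -0.5,"dx": 0,"dy": -0.001,"dz": 0,"ax": 0,"ay": 0,"az": 0.07},
    {"jaw": -0.5,"dx": 0,"dy": -0.001,"dz": 0,"ax": 0,"ay": 0,"az": 0.07}
  ]
}}

```text
t: 15.48
ee_pos: [0.5398, -0.1337, 0.0836]
orientation: [0.991, 0.132, 0.001, 0.0]
contact_force: [-0.4, 0.2, 0.1]
finger_gap: 0.0462
```

```bash
python3 - <<'E'
from h import *
s=sense();print({k:np.round(s[k],4) for k in ['t','ee_pos','orientation','contact_force','ft_torque','finger_gap']})
E
```

```text
{'t': np.float64(15.475), 'ee_pos': array([ 0.5398, -0.1337,  0.0836]), 'orientation': array([9.912e-01, 1.324e-01, 7.000e-04, 2.000e-04]), 'contact_force': array([-0.4312,  0.2131,  0.0836]), 'ft_torque': array([ 0.0276,  0.0349, -0.0065]), 'finger_gap': np.float64(0.0462)}
```

Now open fully and lift straight up, then check.

{"name": "servo_tool", "arguments": {
  "increments": [
    {"jaw": -1,"dx": 0,"dy": 0,"dz": 0,"ax": 0,"ay": 0,"az": 0},
    {"jaw": -1,"dx": 0,"dy": 0,"dz": 0.02,"ax": 0,"ay": 0,"az": 0},
    {"jaw": -1,"dx": 0,"dy": 0,"dz": 0.06,"ax": 0,"ay": 0,"az": 0},
    {"jaw": -1,"dx": 0,"dy": 0,"dz": 0.1,"ax": 0,"ay": 0,"az": 0},
    {"jaw": -1,"dx": 0,"dy": 0,"dz": 0.12,"ax": 0,"ay": 0,"az": 0}
  ]
}}

```text
t: 16.1
ee_pos: [0.5402, -0.1341, 0.2059]
orientation: [0.991, 0.133, 0.002, 0.001]
contact_force: [0.4, -0.2, 0.0]
finger_gap: 0.0921
```

{"name": "servo_tool", "arguments": {
  "increments": [
    {"jaw": -1,"dx": 0,"dy": 0,"dz": 0,"ax": 0,"ay": 0,"az": 0},
    {"jaw": -1,"dx": 0,"dy": 0,"dz": 0,"ax": 0,"ay": 0,"az": 0},
    {"jaw": -1,"dx": 0,"dy": 0,"dz": 0,"ax": 0,"ay": 0,"az": 0},
    {"jaw": -1,"dx": 0,"dy": 0,"dz": 0,"ax": 0,"ay": 0,"az": 0},
    {"jaw": -1,"dx": 0,"dy": 0,"dz": 0,"ax": 0,"ay": 0,"az": 0}
  ]
}}

```text
t: 16.73
ee_pos: [0.539, -0.1337, 0.2028]
orientation: [0.991, 0.132, -0.0, -0.0]
contact_force: [-0.1, -0.5, 0.4]
finger_gap: 0.0932
```

```bash
python3 - <<'E'
from h import *
s=sense();print({k:np.round(s[k],4) for k in ['t','ee_pos','orientation','contact_force','finger_gap']})
f=grab_frame('wrist');cv2.imwrite("pics/w7.png",cv2.resize(f[40:240,200:440],None,fx=3,fy=3,interpolation=cv2.INTER_CUBIC)[:600])
E
```

```text
{'t': np.float64(16.725), 'ee_pos': array([ 0.539 , -0.1337,  0.2028]), 'orientation': array([ 9.912e-01,  1.325e-01, -4.000e-04, -3.000e-04]), 'contact_force': array([-0.1368, -0.4833,  0.4131]), 'finger_gap': np.float64(0.0932)}
```

View pics/w7.png

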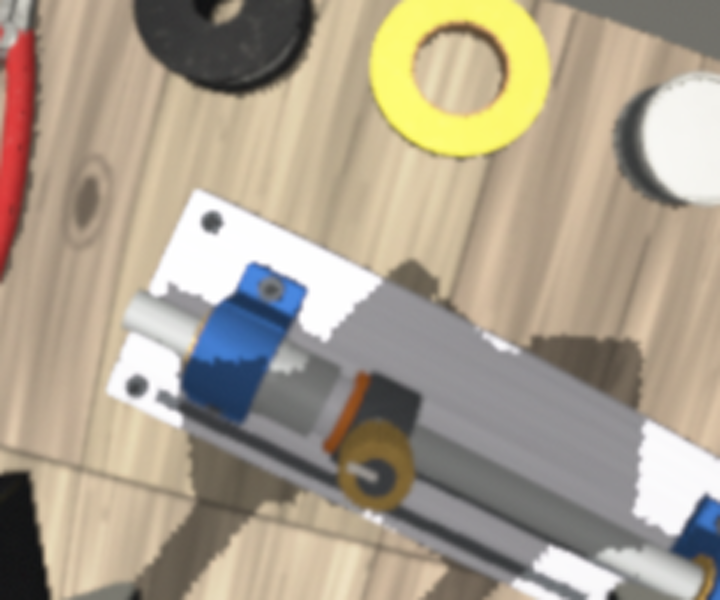

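The orange face, near (345,415) in the crop, still meets the collar. The pointer on the head, near (363,472), is back at its starting direction, and the tool is clear of everything.

```bash
python3 -c "
from bench import *
print(job_done())"
```

```text
the job is handed in; nothing more can be done
None
```

The job is handed in at about 17 s on the robot's clock: the collar is clamped against the spring sleeve, with an estimated preload of about 10 N. The hand-in reports no verdict.

**What I did**
1. I gripped the screw head and turned it about 1.2 rad loose, with the collar staying within about 3 mm of its start.
2. I slid the collar about 100 mm along the shaft until it met the sleeve.
3. I pressed until the wrist read about 11.6 N along the shaft. Less about 1 N of friction, that is about 10.5 N on the sleeve.
4. I turned the screw back to its stop while pressing, then opened the fingers and lifted clear.

**What the checks showed**
- **Tightness:** the tool went about 0.1 rad past the starting angle and the twist rose to 0.54 N m, so the screw is on its stop. The pointer on the head is back at its starting direction to within about 0.1 rad, read by eye.
- **Preload:** about 3.5 mm of travel after contact agrees with about 10 N. I could not measure the preload after letting go.
- **Disagreement:** the wrist reading along the shaft fell from 11.9 to 5.8 N while I tightened. I put this down to the slightly off-centre grip. The tool's sideways shift during tightening, about (-2.5, +1.8) mm, mirrors the shift while loosening, so the collar appears not to have moved.
- **After letting go:** the last picture shows the collar still against the orange face, and the wrist force is near zero. The bystanders in that picture look undisturbed; I did not measure their positions.

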